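# Load the docking pot: lid off, apple in, pot clicked home

### The job

The apple is to be stewed in the low steel pot with the lid off. Lift the lid off by its knob and set it down gently, knob up, in the middle of the round cork trivet; then put the apple gently into the pot; then push the pot, without lifting it, along the rails of the cooker base until it has passed the spring rollers and is fully home against the control housing. Leave the mug, the food can and the kitchen timer where they stand.

Things in the scene. Friction and masses are not known exactly. Their poses are not given: they have to be found in the camera images.
- pot: low open pot of bare steel, 156 mm outside diameter, 75 mm high, wall 4 mm, floor 5 mm thick, 0.4 to 0.75 kg, with two wire ears at either end of its own y axis (200 mm over the ears, ear centre line 60 mm up). Origin at the centre of its underside, z up. It starts standing on the cooker base between the rails, in front of the spring rollers, lidded.
- pot_lid: loose flat round steel lid, 160 mm across, lying on the pot's rim; a plug 132 mm across and 5 mm deep under it sits loosely inside the mouth (no lock, lifts straight up; 0.15 to 0.3 kg). Origin at the centre of the plug's underside, z up through the knob. The lid's upper face is 10 mm above the origin.
- lid_knob (a point): middle of the head of the black knob at the lid's centre: head 32 mm diameter and 18 mm high on a 20 mm diameter neck; the point is 34 mm above the lid's origin (24 mm above its upper face), the knob's top is 11 mm above the point.
- trivet: fixed round cork trivet on the worktop, 170 mm diameter, 10 mm high, to the left or to the right of the cooker base. Origin at the centre of its underside.
- apple: the one apple, green, 68 mm across and 67 mm high (72 mm with its stem), about 0.15 kg, standing on the worktop on the other side of the cooker base from the trivet. Origin at the centre of its underside while it stands upright.
- apple_center (a point): centre of the apple, 34 mm above its underside; it stays the centre when the apple rolls.
- dock: fixed cooker base, 370 x 200 mm: a 6 mm plate, two rails 163 mm apart inside and 38 mm high, across the far end a control housing 64 mm high (dials to 80 mm) that stops the pot. Origin on the worktop under the pot's centre when fully home; x points along the rails from the open end (x = -210 mm) to the housing, z up. The pot starts centred at x = -125 to -105 mm.
- dock_rollers (a point): point midway between the two spring rollers, 20 mm above the worktop, at x = -28 mm in the cooker base's frame. From each rail a sprung steel roller pokes about 10 mm into the track; a level push of 5 to 10 N takes the pot past them, and they then hold it home against the housing.
- mug: bystander: mug with one handle, 82 mm wide, 98 mm high, at the right; leave it alone. Origin at the centre of its underside.
- food_can: bystander: low food can 86 mm across, 40 mm high, right of the cooker base's housing; leave it alone. Origin at the centre of its underside.
- timer: bystander: wind-up kitchen timer 72 mm across, 59 mm high, at the left; leave it alone. Origin at the centre of its underside.

How it is judged:
By the outcome, as a careful person would: the job done as asked, in the order asked, and still so for the second after the job is handed in, with the robot touching nothing.
It also fails if it takes over 72 s, if anything falls off the work surface, if the arm or the gripper's body presses on something with over 40 N, if the wrist force passes 120 N, or if a joint passes its speed limit or range.

### The arm

A 7-joint arm with a two-finger parallel gripper is mounted at the origin on a cart in front of the work surface, level with it; the furniture and walls round the work are solid. World frame = base frame: x ahead of the robot, y to its left, z up, the work surface at z = 0. Lengths are in m, angles in rad, forces in N, time in s.
With the tool pointing down it reaches from about 0.4 to 0.85 m from the base axis. Payload 6.9 kg.
Tool frame: the origin (TCP) lies on the centre line of the jaws, within the pads' length; the fingertips stand 14 mm ahead of it and the grasp point (between the pads) lies 5 mm behind it (robot.finger_overhang is the distance from the TCP to the fingertips, in m); z points along the fingers, y is the line along which they close (so a half turn about z gives the same grasp; the last joint's range is limited). The gripper opens to 85 mm and grips with 20 to 120 N. Pads are 22 mm wide; open, the fingers measure 114 mm over their backs; the gripper's body (76 mm by 85 mm) begins 54 mm behind the grasp point. The pads swing forward as they close: fully open they stand 13 mm farther back than shut.
Start: joints at [-1.137, 0.507, -0.238, 1.5, 0.126, 1.149, -0.155], TCP at [0.202, 0.592, 0.211] pointing down, gripper open.
Joint ranges: [-3.08, 3.08], [-0.24, 2.05], [-1.43, 1.35], [0, 2.5], [-1.52, 4.66], [0.17, 1.96], [-2.89, 2.89]. Speed limits (rad/s): [2.39, 2.39, 3.14, 3.14, 3.14, 3.14, 3.14].

### API

Orientations are given as a 3x3 rotation matrix whose columns are the frame's x, y, z axes.
In Python, from workcell import status, read_camera, workorder, robot gives the robot as it stands. The module is installed in compiled form; this text tells all that it offers.
- The arm moves only by the shell command python3 -m pendant 'ROWS' [FORCE]. ROWS is JSON, a list of rows, each a list of 7 numbers: the shift along the tool's x, y, z in units of 30 mm (1.0 is 30 mm), then the turn, a rotation vector about the tool's x, y, z in units of pi/2 rad (1.0 is pi/2 rad), then the finger opening in mm, from 0 to 85.4. A call has 1 to 10 rows; each row shifts and turns the commanded pose from where the row before left it, along the tool's axes as they then stand; what a row does not reach is not made up. A row lasts 1/10 s, in which the tool goes at most 50 mm and 8.59 degrees, less where a joint would pass 70% of its speed; a pose out of reach is approached as far as the arm can. A call with a number of a shift or a turn outside -1 to 1 is refused whole. A call with a gripper value outside its range is refused whole. The fingers move at their own pace and stop on an object; FORCE is the grip in N (left out, the last holds). Time passes only in rows, so rows that do not move let the fingers close. It gives the time, the measured TCP pose, the force, the opening and the grip force at its end, in the units of the state.
- status.sense(): the state, without advancing time (a new reading comes with each control period).
- read_camera(name): name is "scene" or "top" or "wrist"; returns a dict with "img" (420x560x3 uint8, red, green, blue), "K" (3x3 intrinsics, pixels), "rvec" (rotation vector, rad) and "tvec" (3), from world to camera coordinates, as OpenCV has them; the wrist camera has in their place "hand_eye" (4x4, takes a point from camera to tool coordinates, whose origin is the TCP and whose axes are the flange's). Camera axes: x right, y down, z forward; pixel columns grow to the right and rows downward; lengths in m; the calibration is good to about 2 mm. A picture is of the moment at which its call begins: read the wrist's pose just before it. There is no depth.
- workorder.job_done(): hands the job in; it is judged then, once.
The state is a dict: "time": time; "joint_pos": joint angles; "dq": joint speeds; "tau": joint torques, N m; "ee_pos": TCP position; "ee_rot": TCP orientation; "contact_force": force on the tool from outside, world axes, zero at the start; "torque": the same for the moment, N m; "gripper_width": opening from 0.0 (shut) to 1.0 (fully open); "finger_force": force on a finger pad.
Only numpy, scipy, OpenCV 4.12 (cv2) and the standard library are available. Lean on these libraries where they do the work, as an engineer would, in place of code of your own. Each camera call takes 0.05 s, during which the arm holds its last target. There are 200 camera calls.

## Working session

There is one attempt and no reset: what is moved stays moved. The work goes in short steps, Python scripts to look and compute and a shell command to move; the robot and the scene stay as the last step left them, time stands still between calls to the robot, and variables do not carry over. Pictures are saved under pics/ and viewed, at most 10 in all, crops included, and the job is handed in when it is done.

```bash
mkdir -p pics
python3 - <<'E'
from workcell import status, read_camera, workorder, robot
import cv2,numpy as np
s=status.sense();print({k:np.round(v,3).tolist() for k,v in s.items()})
for n in("scene","top"):
    c=read_camera(n);cv2.imwrite(f"pics/{n}0.png",c["img"][...,::-1]);R=cv2.Rodrigues(np.array(c["rvec"]))[0];print(n,c["K"].tolist(),(-R.T@np.array(c["tvec"]).ravel()).round(3),R.round(2).tolist())
E
```

```text
{'time': 0.0, 'joint_pos': [-1.137, 0.508, -0.238, 1.501, 0.126, 1.149, -0.155], 'dq': [0.001, -0.001, 0.0, 0.0, -0.001, 0.0, 0.001], 'tau': [0.001, -62.061, -2.187, -24.965, 0.013, 0.012, 0.0], 'ee_pos': [0.202, 0.591, 0.21], 'ee_rot': [[-0.946, 0.323, -0.001], [0.323, 0.946, -0.002], [-0.0, -0.002, -1.0]], 'contact_force': [-0.1, -0.348, 0.621], 'torque': [-0.026, 0.041, -0.018], 'finger_force': 0.0, 'gripper_width': 0.998}
scene [[398.33188730232393, 0.0, 276.6746870800301], [0.0, 398.33188730232393, 210.72354828037734], [0.0, 0.0, 1.0]] [0.204 0.63  0.999] [[-0.83, -0.56, 0.0], [-0.44, 0.65, -0.62], [0.35, -0.51, -0.79]]
top [[448.2686013424707, 0.0, 278.82694968718596], [0.0, 448.2686013424707, 213.5268841019538], [0.0, 0.0, 1.0]] [0.451 0.007 1.219] [[-0.01, -1.0, 0.0], [-0.99, 0.01, -0.13], [0.13, -0.0, -0.99]]
```

View pics/scene0.png

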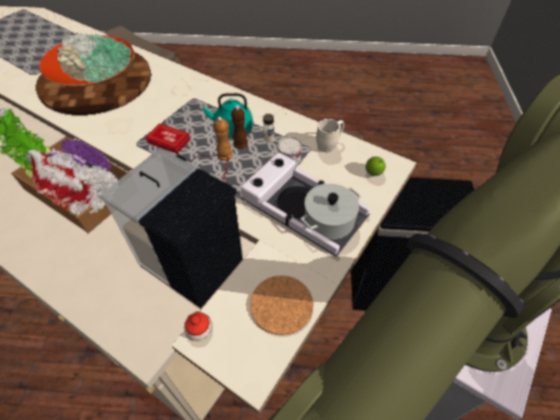

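View pics/top0.png

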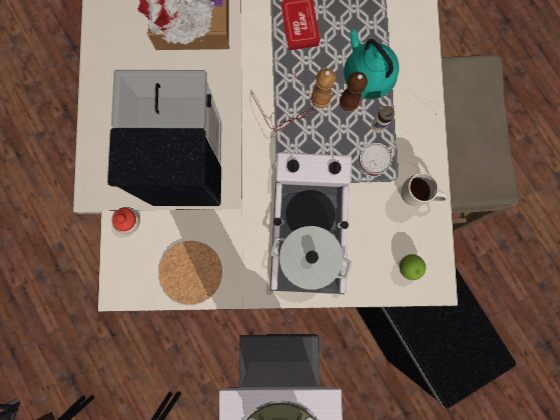

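Top view: the knob is at (312,257), the trivet at (190,272), the apple at (412,267), and the dock rollers near (278,221) and (345,225). Scene view: the knob is at (333,199), the trivet at (281,305), the apple at (376,166). Next I triangulate and zoom in on the dock.

```bash
cat > h.py <<'E'
import cv2,numpy as np
from scipy.spatial.transform import Rotation as Rn
from workcell import status, read_camera
class Cam:
    def __init__(s,n):
        st=status.sense();c=read_camera(n);s.img=c["img"];s.K=np.array(c["K"])
        if n=="wrist":
            T=np.eye(4);T[:3,:3]=st["ee_rot"];T[:3,3]=st["ee_pos"];T=T@np.array(c["hand_eye"]);s.Rw=T[:3,:3];s.o=T[:3,3]
        else:
            R=cv2.Rodrigues(np.array(c["rvec"],float))[0];s.Rw=R.T;s.o=-R.T@np.array(c["tvec"],float).ravel()
    def ray(s,p):
        d=s.Rw@np.linalg.solve(s.K,[p[0],p[1],1.]);return d/np.linalg.norm(d)
    def atz(s,p,z):
        d=s.ray(p);return s.o+d*(z-s.o[2])/d[2]
    def px(s,P):
        q=s.K@(s.Rw.T@(np.array(P,float)-s.o));return q[:2]/q[2]
def tri(*cp):
    A=np.zeros((3,3));b=np.zeros(3)
    for c,p in cp:
        d=c.ray(p);M=np.eye(3)-np.outer(d,d);A+=M;b+=M@c.o
    X=np.linalg.solve(A,b);return X,[np.linalg.norm(c.px(X)-p).round(1) for c,p in cp]
def blob(img,lo,hi,near,r):
    h=cv2.cvtColor(img,cv2.COLOR_RGB2HSV);m=cv2.inRange(h,lo,hi);w=np.zeros_like(m);cv2.circle(w,tuple(map(int,near)),r,255,-1);m&=w
    n,_,st,ce=cv2.connectedComponentsWithStats(m);i=1+np.argmax(st[1:,4]);return ce[i],st[i].tolist()
E
python3 - <<'E'
from h import *
T=Cam("top");S=Cam("scene")
for n,lo,hi,a,b,ra,rb in(("apple",(25,80,20),(60,255,255),(412,267),(376,166),25,20),("trivet",(5,80,60),(22,255,255),(190,272),(281,305),45,45),("knob",(0,0,0),(180,255,60),(312,257),(333,199),12,10)):
    p,sp=blob(T.img,lo,hi,a,ra);q,sq=blob(S.img,lo,hi,b,rb);print(n,p.round(1),sp,q.round(1),sq,*tri((T,p),(S,q)))
for p in((278,155),(351,156)):print(T.atz(p,.064))
c=T.img[145:305,255:365];cv2.imwrite("pics/c1.png",cv2.resize(c,None,fx=3.7,fy=3.7,interpolation=cv2.INTER_CUBIC)[...,::-1])
E
```

```text
apple [413.6 266.5] [401, 254, 26, 26, 520] [375.8 164.1] [366, 155, 20, 19, 286] [ 0.46362984 -0.34844463  0.03938636] [np.float64(0.4), np.float64(0.3)]
trivet [190.  272.2] [159, 241, 63, 64, 3164] [281.1 304.8] [250, 275, 63, 60, 2984] [0.45234043 0.24229577 0.00600847] [np.float64(0.2), np.float64(0.2)]
knob [311.5 256.5] [306, 251, 12, 12, 118] [332.1 198.5] [328, 194, 9, 11, 78] [ 0.48859974 -0.07656599  0.10958135] [np.float64(0.3), np.float64(0.2)]
[0.75747969 0.00403462 0.064     ]
[ 0.7535872  -0.18896519  0.064     ]
```

View pics/c1.png

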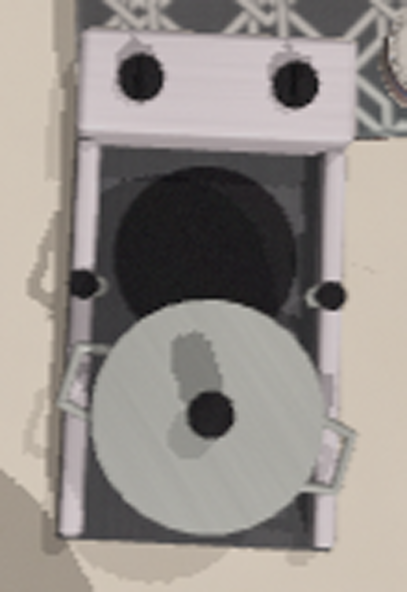

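The crop shows the lid round at (208,415) with the knob at (211,414), the ears turned about 15°, and the rollers at (84,285) and (330,296). The knob's height of 0.1096 m matches the expected 0.110 m. The trivet and apple are plausible too. I square up the tool and move toward the knob.

```bash
python3 -m pendant '[[0,0,0,0,0,-0.0522,85],[0,0,0,0,0,-0.0522,85],[0,0,0,0,0,-0.0522,85],[0,0,0,0,0,-0.0522,85],[-0.38,-0.89,0,0,0,0,85],[-0.38,-0.89,0,0,0,0,85],[-0.38,-0.89,0,0,0,0,85],[-0.38,-0.89,0,0,0,0,85],[-0.38,-0.89,0,0,0,0,85],[-0.38,-0.89,0,0,0,0,85]]' 40
python3 - <<'E'
from h import *
T=Cam("top")
f=lambda u,v,z:T.atz((255+u/3.7,145+v/3.7),z)
for a,b,z in(((58,535),(78,140),.038),((84,535),(100,147),.038),((330,548),(344,150),.038),((317,545),(320,150),.038)):
    A=f(*a,z);B=f(*b,z);print(A.round(4),B.round(4),np.degrees(np.arctan2(*(B-A)[1::-1])))
for p in((84,285),(330,296)):print("roller",f(*p,.038))
for p in((82,32),(355,38),(80,136),(354,145)):print("housing",f(*p,.064))
for p in((92,380),(330,455),(75,380)):print("ear",f(*p,.066))
print("lid c",f(208,415,.086))
E
```

```text
time: 1.2
ee_pos: [0.2705, 0.43, 0.2109]
ee_rot: [[-1.0, 0.001, -0.0], [0.001, 1.0, -0.0], [0.0, -0.0, -1.0]]
contact_force: [0.7, 0.1, -0.4]
gripper_width: 0.992
finger_force: 0.0
[0.4055 0.0253 0.038 ] [0.6878 0.0096 0.038 ] -3.1886040319255744
[0.4054 0.0071 0.038 ] [ 0.6826 -0.0063  0.038 ] -2.760023139721576
[ 0.3952 -0.1656  0.038 ] [ 0.6793 -0.183   0.038 ] -3.5076408897437052
[ 0.3973 -0.1565  0.038 ] [ 0.6794 -0.1656  0.038 ] -1.8484086177455088
roller [0.58210638 0.00594781 0.038     ]
roller [ 0.57304336 -0.17015098  0.038     ]
housing [0.76116002 0.00622683 0.064     ]
housing [ 0.75556712 -0.18887669  0.064     ]
housing [0.68549849 0.00811716 0.064     ]
housing [ 0.67779134 -0.18602666  0.064     ]
ear [0.51260909 0.00083289 0.066     ]
ear [ 0.45981421 -0.16314002  0.066     ]
ear [0.512687   0.01263553 0.066     ]
lid c [ 0.48723505 -0.07783917  0.086     ]
```

```bash
python3 -m pendant '[[-0.364,-0.844,0,0,0,0,85],[-0.364,-0.844,0,0,0,0,85],[-0.364,-0.844,0,0,0,0,85],[-0.364,-0.844,0,0,0,0,85],[-0.364,-0.844,0,0,0,0,85],[-0.364,-0.844,0,0,0,0,85],[-0.364,-0.844,0,0,0,0,85],[-0.364,-0.844,0,0,0,0,85],[-0.364,-0.844,0,0,0,0,85],[-0.364,-0.844,0,0,0,0,85]]' >/dev/null
python3 -m pendant '[[-0.364,-0.844,0,0,0,0,85],[-0.364,-0.844,0,0,0,0,85],[-0.364,-0.844,0,0,0,0,85],[-0.364,-0.844,0,0,0,0,85],[-0.364,-0.844,0,0,0,0,85],[-0.364,-0.844,0,0,0,0,85],[-0.364,-0.844,0,0,0,0,85],[-0.364,-0.844,0,0,0,0,85],[-0.364,-0.844,0,0,0,0,85],[-0.364,-0.844,0,0,0,0,85]]'
python3 - <<'E'
from h import *
W=Cam("wrist");cv2.imwrite("pics/w1.png",W.img[...,::-1]);print(W.o,W.Rw.round(2).tolist(),"expect knob",W.px([.4886,-.0766,.11]), "lid",W.px([.488,-.077,.086]))
E
```

```text
time: 3.25
ee_pos: [0.4884, -0.0763, 0.211]
ee_rot: [[-1.0, 0.001, -0.0], [0.001, 1.0, -0.0], [0.0, -0.0, -1.0]]
contact_force: [0.3, 0.3, -0.6]
gripper_width: 0.998
finger_force: 0.0
[ 0.41154959 -0.07636639  0.37305345] [[-0.0, 0.95, 0.3], [1.0, 0.0, -0.0], [-0.0, 0.3, -0.95]] expect knob [278.95073479 201.94620944] lid [278.58310137 194.80578832]
```

View pics/w1.png

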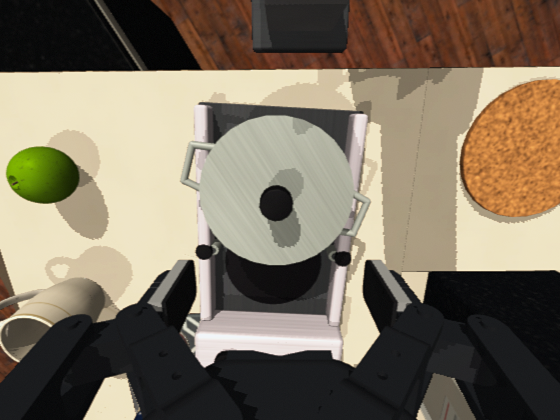

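The wrist view agrees: the knob is at (276,202) against a predicted (279,202). I descend and grip.

```bash
python3 -m pendant '[[0,-0.05,0.5,0,0,0,85],[0,0,0.6,0,0,0,85],[0,0,0.6,0,0,0,60],[0,0,0.6,0,0,0,60],[0,0,0.6,0,0,0,60],[0,0,0.4,0,0,0,60],[0,0,0.2,0,0,0,60],[0,0,0,0,0,0,60]]' 45
python3 -m pendant '[[0,0,0,0,0,0,20],[0,0,0,0,0,0,20],[0,0,0,0,0,0,20],[0,0,0,0,0,0,20],[0,0,0,0,0,0,20],[0,0,0,0,0,0,20],[0,0,0,0,0,0,20],[0,0,0,0,0,0,20]]' 45
```

```text
time: 4.1
ee_pos: [0.4877, -0.0766, 0.1054]
ee_rot: [[-1.0, 0.001, -0.001], [0.001, 1.0, 0.0], [0.001, 0.0, -1.0]]
contact_force: [0.3, -0.9, 1.3]
gripper_width: 0.698
finger_force: 0.0
time: 4.9
ee_pos: [0.4881, -0.0768, 0.106]
ee_rot: [[-1.0, 0.001, -0.0], [0.001, 1.0, -0.0], [0.0, -0.0, -1.0]]
contact_force: [-0.0, 0.3, 0.7]
gripper_width: 0.237
finger_force: 0.0
```

Run:
```python
from h import *
W=Cam("wrist");S=Cam("scene");T=Cam("top")
z=lambda i,x,y,w,h,f:cv2.resize(i[y:y+h,x:x+w],None,fx=f,fy=f,interpolation=cv2.INTER_CUBIC)
a=z(W.img,150,100,260,270,2);b=z(S.img,280,150,110,110,2.4545);c=z(T.img,255,200,110,110,2.4545)
im=np.hstack([a,np.vstack([b[:270],c[:270]])]);cv2.imwrite("pics/w2.png",im[...,::-1]);print(im.shape, W.px([.4886,-.0766,.119]))
```

```text
(540, 790, 3) [279.7600814  258.66068956]
```

View pics/w2.png

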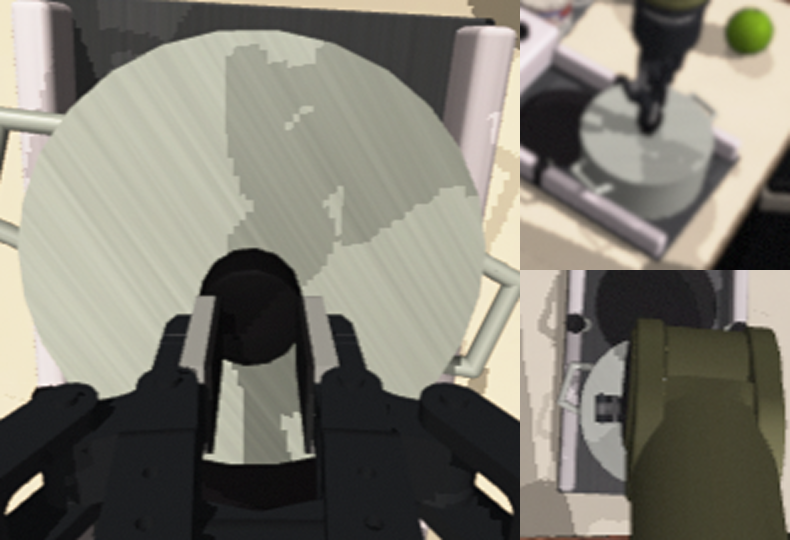

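The picture shows the knob between the pads, but there is no force yet because the opening was set at 20 mm. I close further.

```bash
python3 -m pendant '[[0,0,0,0,0,0,5],[0,0,0,0,0,0,0],[0,0,0,0,0,0,0],[0,0,0,0,0,0,0],[0,0,0,0,0,0,0]]' 45
```

```text
time: 5.55
ee_pos: [0.4881, -0.0769, 0.106]
ee_rot: [[-1.0, 0.001, 0.0], [0.001, 1.0, -0.0], [-0.0, -0.0, -1.0]]
contact_force: [0.1, 0.0, -0.2]
gripper_width: 0.001
finger_force: 0.0
```

Run:
```python
from h import *
W=Cam("wrist");S=Cam("scene")
z=lambda i,x,y,w,h,f:cv2.resize(i[y:y+h,x:x+w],None,fx=f,fy=f,interpolation=cv2.INTER_CUBIC)
a=z(W.img,190,180,170,180,3);b=z(S.img,310,170,60,120,4.5)
im=np.hstack([a,b]);cv2.imwrite("pics/w3.png",im[...,::-1]);print(im.shape,W.K[0,0],W.px([.488,-.077,.092]),W.px([.488,-.077,.106]),W.px([.488,-.077,.086]))
```

```text
(540, 780, 3) 289.34797306898065 [279.09452782 238.61445142] [279.08344377 247.78518893] [279.09881738 235.06535075]
```

View pics/w3.png

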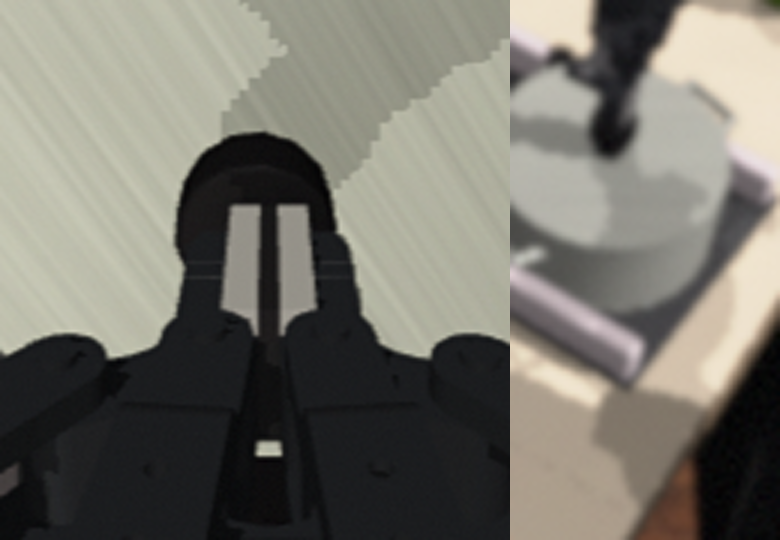

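The picture shows the shut fingers with the pad tips at full-image row ~248. That is above the knob head, so the tips are higher than I assumed. I check the overhang.

Run:
```python
from h import *
from workcell import robot
print([a for a in dir(robot) if a[0]!='_'],robot.finger_overhang)
W=Cam("wrist")
for z in (.092,.106,.12,.125,.13,.135):print(z,W.px([.477,-.077,z]).round(1),W.px([.499,-.077,z]).round(1))
st=status.sense();print(st["ee_pos"],st["contact_force"],W.o)
```

```text
['MotionError', 'finger_overhang'] 0.014
0.092 [279.1 223. ] [279.1 253.8]
0.106 [279.1 231.2] [279.1 263.9]
0.12 [279.1 240.7] [279.1 275.6]
0.125 [279.1 244.5] [279.1 280.3]
0.13 [279.1 248.5] [279.1 285.2]
0.135 [279.1 252.8] [279.1 290.5]
[ 0.48809166 -0.07683472  0.10597621] [ 0.1272086  -0.14565901  0.71432449] [ 0.41116737 -0.07693845  0.26806815]
```

```bash
python3 -m pendant '[[0,0,0,0,0,0,60],[0,0,0,0,0,0,60],[0,0,0,0,0,0,60],[0,0,0,0,0,0,60],[0,0,0,0,0,0,60],[0,0,0.1,0,0,0,60],[0,0,0.1,0,0,0,60],[0,0,0,0,0,0,60]]'
python3 -m pendant '[[0,0,0.1,0,0,0,60],[0,0,0.05,0,0,0,60],[0,0,0,0,0,0,60]]'
```

```text
time: 6.5
ee_pos: [0.4877, -0.0768, 0.0995]
ee_rot: [[-1.0, 0.001, -0.001], [0.001, 1.0, 0.0], [0.001, 0.0, -1.0]]
contact_force: [0.5, -1.0, -0.3]
gripper_width: 0.704
finger_force: 0.0
time: 6.8
ee_pos: [0.4879, -0.0768, 0.0952]
ee_rot: [[-1.0, 0.001, -0.0], [0.001, 1.0, 0.0], [0.0, 0.0, -1.0]]
contact_force: [-0.1, -0.4, -0.1]
gripper_width: 0.7
finger_force: 0.0
```

No contact, so the tips really sit higher. I continue carefully.

```bash
python3 -m pendant '[[0,0,0.15,0,0,0,60],[0,0,0.15,0,0,0,60],[0,0,0.15,0,0,0,60],[0,0,0.15,0,0,0,60],[0,0,0,0,0,0,60]]'
python3 - <<'E'
from h import *
W=Cam("wrist")
a=cv2.resize(W.img[180:360,190:360],None,fx=3,fy=3,interpolation=cv2.INTER_CUBIC);cv2.imwrite("pics/w4.png",a[...,::-1])
print(W.px([.4886,-.077,.121]),W.px([.4886,-.077,.101]))
E
```

```text
time: 7.3
ee_pos: [0.4876, -0.0768, 0.0767]
ee_rot: [[-1.0, 0.001, -0.001], [0.001, 1.0, 0.0], [0.001, 0.0, -1.0]]
contact_force: [-0.6, 0.6, 0.9]
gripper_width: 0.705
finger_force: 0.0
[278.87489913 290.57084609] [278.91402978 269.17827944]
```

View pics/w4.png

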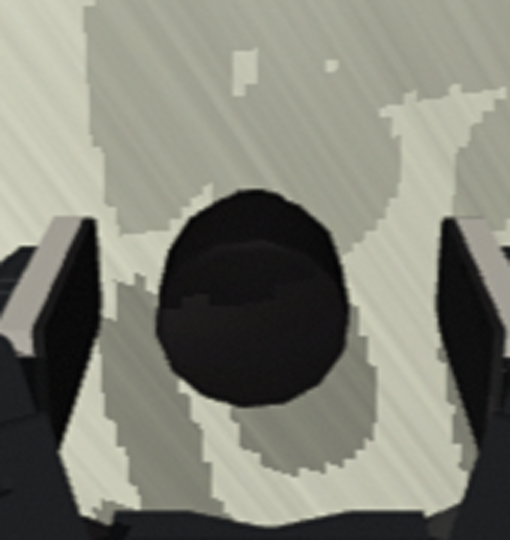

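The picture shows the knob at crop (253,320), between open pads whose tips are at about (97,220) and (440,220). It sits ~2.5 mm toward -y. The tips are still ~20 mm above the lid, so I go 10 mm lower and close.

```bash
python3 -m pendant '[[0,-0.08,0.1,0,0,0,60],[0,0,0.1,0,0,0,60],[0,0,0.13,0,0,0,60],[0,0,0,0,0,0,60]]'
python3 -m pendant '[[0,0,0,0,0,0,40],[0,0,0,0,0,0,25],[0,0,0,0,0,0,10],[0,0,0,0,0,0,10],[0,0,0,0,0,0,10],[0,0,0,0,0,0,10],[0,0,0,0,0,0,10]]' 45
```

```text
time: 7.75
ee_pos: [0.4877, -0.0792, 0.0671]
ee_rot: [[-1.0, 0.001, -0.001], [0.001, 1.0, 0.0], [0.001, 0.0, -1.0]]
contact_force: [-0.6, 0.3, -0.0]
gripper_width: 0.702
finger_force: 0.0
time: 8.45
ee_pos: [0.4882, -0.0793, 0.0678]
ee_rot: [[-1.0, 0.001, 0.0], [0.001, 1.0, -0.0], [-0.0, -0.0, -1.0]]
contact_force: [-2.1, -0.3, 5.1]
gripper_width: 0.35
finger_force: 44.8
```

```bash
python3 -m pendant '[[0,0,-0.1,0,0,0,10],[0,0,-0.2,0,0,0,10],[0,0,-0.4,0,0,0,10],[0,0,-0.5,0,0,0,10],[0,0,-0.5,0,0,0,10],[0,0,-0.5,0,0,0,10],[0,0,-0.4,0,0,0,10],[0,0,-0.2,0,0,0,10],[0,0,0,0,0,0,10],[0,0,0,0,0,0,10]]'
python3 - <<'E'
from h import *
W=Cam("wrist")
s=status.sense();print(s["ee_pos"],s["contact_force"])
cv2.imwrite("pics/w5.png",W.img[...,::-1])
T=Cam("top");S=Cam("scene")
cv2.imwrite("pics/s5.png",S.img[...,::-1])
E
```

```text
time: 9.45
ee_pos: [0.4878, -0.0792, 0.1512]
ee_rot: [[-1.0, 0.001, -0.001], [0.001, 1.0, 0.0], [0.001, 0.0, -1.0]]
contact_force: [1.1, 0.2, -2.3]
gripper_width: 0.353
finger_force: 44.7
[ 0.48763943 -0.07920331  0.15100759] [ 0.19071846  0.40238371 -1.70211964]
```

View pics/w5.png

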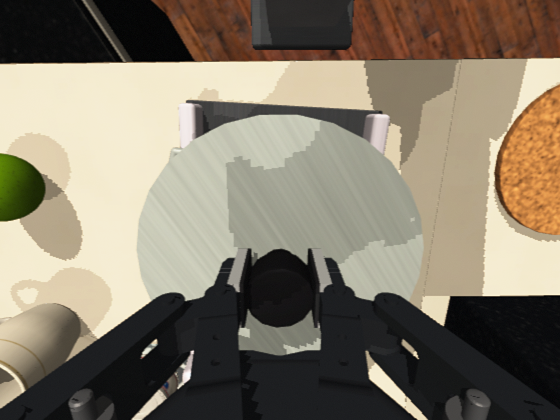

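The lid is off and level, centred on the knob at (281,290). I go halfway and re-measure the trivet with the wrist camera.

```bash
python3 -m pendant '[[0.1,0.4,0,0,0,0,10],[0.1,0.8,0,0,0,0,10],[0.1,0.9,0,0,0,0,10],[0.1,0.9,0,0,0,0,10],[0.1,0.8,0,0,0,0,10],[0.1,0.6,0,0,0,0,10],[0,0.3,0,0,0,0,10],[0,0,0,0,0,0,10]]'
python3 - <<'E'
from h import *
W=Cam("wrist");T=Cam("top");S=Cam("scene")
h=cv2.cvtColor(W.img,cv2.COLOR_RGB2HSV);m=cv2.inRange(h,(5,80,60),(22,255,255));m[:75]=0
n,l,st,ce=cv2.connectedComponentsWithStats(m);print([s.tolist() for s in st[1:] if s[4]>500])
i=1+np.argmax(st[1:,4]);c=max(cv2.findContours((l==i).astype(np.uint8),0,1)[0],key=len)[:,0]
P=np.array([W.atz(p,.01) for p in c.astype(float)])
ok=(c[:,0]<555)
from scipy.optimize import least_squares
f=least_squares(lambda q:np.hypot(P[ok,0]-q[0],P[ok,1]-q[1])-q[2],[.45,.24,.085],loss="soft_l1",f_scale=.001);print("wrist",f.x,np.abs(f.fun).mean(),ok.sum())
for C,a in((T,(190,272)),(S,(281,305))):
    h=cv2.cvtColor(C.img,cv2.COLOR_RGB2HSV);m=cv2.inRange(h,(5,80,60),(22,255,255));w=np.zeros_like(m);cv2.circle(w,a,45,255,-1);m&=w
    c=max(cv2.findContours(m,0,1)[0],key=len)[:,0];P=np.array([C.atz(p,.01) for p in c.astype(float)])
    f=least_squares(lambda q:np.hypot(P[:,0]-q[0],P[:,1]-q[1])-q[2],[.45,.24,.085],loss="soft_l1",f_scale=.001);print(f.x,np.abs(f.fun).mean())
print(status.sense()["ee_pos"])
E
```

```text
time: 10.4
ee_pos: [0.4699, 0.0634, 0.1515]
ee_rot: [[-1.0, -0.002, -0.0], [-0.002, 1.0, 0.0], [0.0, 0.0, -1.0]]
contact_force: [-0.2, 0.5, -2.0]
gripper_width: 0.358
finger_force: 44.8
[[163, 75, 397, 5, 1522], [372, 93, 153, 157, 16117]]
wrist [0.45205349 0.23995614 0.08165833] 0.007418943032036313 433
[0.45170782 0.24824107 0.07844135] 0.007410558906297691
[0.45436088 0.23998536 0.0844173 ] 0.0008317798873900374
[0.47023842 0.06075267 0.15147261]
```

Run:
```python
from h import *
from scipy.optimize import least_squares
W=Cam("wrist");T=Cam("top")
h=cv2.cvtColor(W.img,cv2.COLOR_RGB2HSV);m=cv2.inRange(h,(5,80,60),(22,255,255));m[:82]=0
m=cv2.morphologyEx(m,cv2.MORPH_OPEN,np.ones((5,5)))
c=max(cv2.findContours(m,0,1)[0],key=cv2.contourArea)[:,0];P=np.array([W.atz(p,.01) for p in c.astype(float)])
q0=[.452,.241,.085]
for k in range(8):
    r=np.hypot(P[:,0]-q0[0],P[:,1]-q0[1]);k_=abs(r-.085)<(.006 if k<4 else .003)
    q=least_squares(lambda q:np.hypot(P[k_,0]-q[0],P[k_,1]-q[1])-.085,q0[:2]).x;q0=list(q)
a=np.degrees(np.arctan2(P[k_,1]-q[1],P[k_,0]-q[0]));print(q,k_.sum(),len(P),np.histogram(a,8,(-180,180))[0]);print(T.atz((190,272.2),.01))
```

```text
[0.45428264 0.23599194] 334 436 [64 30  0  9 57 56 59 59]
[0.45179473 0.24126969 0.01      ]
```

Robot-frame trivet estimate is (0.4535, 0.2375). I move over it, then down.

```bash
python3 -m pendant '[[0.1,0.4,0,0,0,0,10],[0.1,0.8,0,0,0,0,10],[0.1,0.9,0,0,0,0,10],[0.1,0.9,0,0,0,0,10],[0.1,0.9,0,0,0,0,10],[0.07,0.8,0,0,0,0,10],[0,0.7,0,0,0,0,10],[0,0.4,0,0,0,0,10],[0,0.08,0,0,0,0,10],[0,0,0,0,0,0,10]]'
python3 -m pendant '[[0,0,0.3,0,0,0,10],[0,0,0.6,0,0,0,10],[0,0,0.7,0,0,0,10],[0,0,0.7,0,0,0,10],[0,0,0.7,0,0,0,10],[0,0,0.6,0,0,0,10],[0,0,0.5,0,0,0,10],[0,0,0.3,0,0,0,10],[0,0,0.2,0,0,0,10],[0,0,0,0,0,0,10]]'
python3 -c "
from h import *
S=Cam('scene');T=Cam('top');W=Cam('wrist')
cv2.imwrite('pics/s6.png',np.hstack([cv2.resize(W.img,(400,300)),cv2.resize(S.img[230:380,180:380],(400,300))])[...,::-1])
print(status.sense()['ee_pos'])"
```

```text
time: 11.65
ee_pos: [0.4531, 0.2378, 0.1514]
ee_rot: [[-1.0, 0.001, -0.0], [0.001, 1.0, -0.001], [0.0, -0.001, -1.0]]
contact_force: [0.6, -0.0, -2.8]
gripper_width: 0.355
finger_force: 44.8
time: 12.65
ee_pos: [0.453, 0.2376, 0.013]
ee_rot: [[-1.0, 0.002, -0.001], [0.002, 1.0, -0.001], [0.001, -0.001, -1.0]]
contact_force: [-1.1, 0.0, -2.3]
gripper_width: 0.355
finger_force: 44.8
[0.45369039 0.23828246 0.01414322]
```

View pics/s6.png

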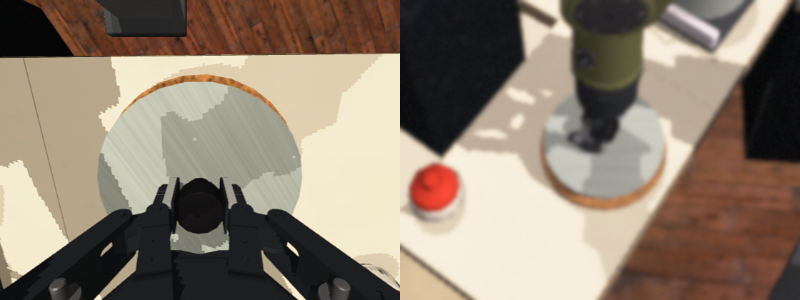

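The wrist view shows the lid over the trivet with a near-symmetric cork rim on the robot side. Quick fit of the visible arc before lowering.

Run:
```python
from h import *
from scipy.optimize import least_squares
W=Cam("wrist");st=status.sense()
h=cv2.cvtColor(W.img,cv2.COLOR_RGB2HSV);m=cv2.inRange(h,(5,80,60),(22,255,255));m[:88]=0
print(m.sum()/255)
pts=[]
for u in range(180,400,3):
    v=np.flatnonzero(m[95:190,u])
    if len(v)>3: pts.append((u,95+v[0]))
pts=np.array(pts,float);P=np.array([W.atz(p,.01) for p in pts])
q=least_squares(lambda q:np.hypot(P[:,0]-q[0],P[:,1]-q[1])-.085,[.454,.238],loss="soft_l1",f_scale=.001);print(q.x,np.abs(q.fun).max(),len(P),st["ee_pos"])
```

```text
1994.0
[0.45546149 0.23867206] 0.000547202331099339 74 [0.45371348 0.23838503 0.01421225]
```

```bash
python3 -m pendant '[[-0.05,0.02,0.1,0,0,0,10],[0,0,0.1,0,0,0,10],[0,0,0.08,0,0,0,10],[0,0,0.04,0,0,0,10],[0,0,0,0,0,0,10]]'
python3 -m pendant '[[0,0,0.04,0,0,0,10],[0,0,0,0,0,0,10]]'
```

```text
time: 13.35
ee_pos: [0.4545, 0.2387, 0.0037]
ee_rot: [[-1.0, 0.001, -0.001], [0.001, 1.0, -0.0], [0.001, -0.0, -1.0]]
contact_force: [1.0, -0.8, -1.9]
gripper_width: 0.356
finger_force: 44.8
time: 13.55
ee_pos: [0.4547, 0.2388, 0.0027]
ee_rot: [[-1.0, 0.001, -0.0], [0.001, 1.0, -0.0], [0.0, -0.0, -1.0]]
contact_force: [-0.6, -0.4, -2.4]
gripper_width: 0.355
finger_force: 44.8
```

```bash
python3 -m pendant '[[0,0,0.03,0,0,0,10],[0,0,0,0,0,0,10]]'
python3 -m pendant '[[0,0,0.03,0,0,0,10],[0,0,0,0,0,0,10]]'
```

```text
time: 13.75
ee_pos: [0.4548, 0.2388, 0.0019]
ee_rot: [[-1.0, 0.001, 0.0], [0.001, 1.0, 0.0], [-0.0, 0.0, -1.0]]
contact_force: [-0.7, -0.2, -2.4]
gripper_width: 0.348
finger_force: 44.9
time: 13.95
ee_pos: [0.4549, 0.2389, 0.0018]
ee_rot: [[-1.0, 0.001, 0.001], [0.001, 1.0, 0.0], [-0.001, 0.0, -1.0]]
contact_force: [-2.2, -0.8, 8.9]
gripper_width: 0.353
finger_force: 45.8
```

Contact is made at the expected height. I release and rise.

```bash
python3 -m pendant '[[0,0,-0.02,0,0,0,30],[0,0,0,0,0,0,36],[0,0,0,0,0,0,44],[0,0,0,0,0,0,55],[0,0,0,0,0,0,60],[0,0,0,0,0,0,60]]'
python3 -m pendant '[[0,0,-0.2,0,0,0,60],[0,0,-0.6,0,0,0,60],[0,0,-0.9,0,0,0,60],[0,0,-1,0,0,0,60],[0,0,-1,0,0,0,70],[0,0,-1,0,0,0,85],[0,0,-0.6,0,0,0,85],[0,0,0,0,0,0,85]]'
python3 - <<'E'
from h import *
from scipy.optimize import least_squares
W=Cam("wrist");S=Cam("scene");T=Cam("top")
p,sp=blob(W.img,(0,0,0),(180,255,60),W.px([.455,.239,.044]),25);print("lid knob wrist",W.atz(p,.050),sp)
q,sq=blob(S.img,(25,80,20),(60,255,255),(376,166),20);p,sp=blob(T.img,(25,80,20),(60,255,255),(412,267),25);print(p,sp,q,sq,*tri((T,p),(S,q)))
cv2.imwrite("pics/w7.png",W.img[...,::-1])
E
```

```text
time: 14.55
ee_pos: [0.4547, 0.2388, 0.0015]
ee_rot: [[-1.0, 0.001, -0.0], [0.001, 1.0, -0.0], [0.0, -0.0, -1.0]]
contact_force: [-0.5, 0.2, -0.1]
gripper_width: 0.703
finger_force: 0.0
time: 15.35
ee_pos: [0.4561, 0.2395, 0.1636]
ee_rot: [[-1.0, 0.001, 0.005], [0.001, 1.0, 0.003], [-0.005, 0.003, -1.0]]
contact_force: [0.9, 0.0, 0.4]
gripper_width: 0.991
finger_force: 0.0
lid knob wrist [0.45454049 0.23878146 0.05      ] [263, 180, 31, 33, 819]
[414.57751938 261.49806202] [402, 249, 26, 26, 516] [373.13620072 162.40143369] [364, 153, 19, 19, 279] [ 0.4758487  -0.35255723  0.03710042] [np.float64(0.1), np.float64(0.1)]
```

The lid is good. The apple's image has shifted, though, so I check numerically whether anything else, or the cameras, moved.

Run:
```python
from h import *
for n,pts in(("top",dict(apple=(412,267),mug=(422,189),can=(375,158),timer=(124,219),dials=(313,165),pot=(311,250),book=(300,25),kettle=(372,70))),("scene",dict(apple=(376,166),mug=(329,135),can=(289,148),timer=(198,326),kettle=(232,118),red=(167,136),housing=(268,175)))):
    A=cv2.imread(f"pics/{n}0.png");B=Cam(n).img[...,::-1].copy()
    for k,(u,v) in pts.items():
        r=16;t=A[v-r:v+r,u-r:u+r];R=28;s=B[max(v-R,0):v+R,u-R:u+R];m=cv2.matchTemplate(s,t,cv2.TM_CCOEFF_NORMED);_,b,_,l=cv2.minMaxLoc(m);print(n,k,l[0]+u-R+r-u,l[1]+max(v-R,0)+r-v,round(b,2))
```

```text
top apple 2 -5 0.97
top mug 0 0 1.0
top can 0 0 1.0
top timer 0 0 0.87
top dials 0 0 1.0
top pot -11 5 0.17
top book 0 0 1.0
top kettle 0 0 1.0
scene apple -2 -2 0.82
scene mug 12 12 0.29
scene can -10 3 0.32
scene timer 0 0 1.0
scene kettle 0 0 1.0
scene red 0 0 1.0
scene housing -12 12 0.12
```

Only the apple shifted (~12 mm); the cameras and bystanders are still. I go above it and re-measure with the wrist camera.

```bash
python3 -m pendant '[[-0.03,-0.5,0,0,0,0,85],[-0.03,-1,0,0,0,0,85],[-0.03,-1,0,0,0,0,85],[-0.03,-1,0,0,0,0,85],[-0.03,-1,0,0,0,0,85],[-0.03,-1,0,0,0,0,85],[-0.03,-1,0,0,0,0,85],[-0.03,-1,0,0,0,0,85],[-0.03,-1,0,0,0,0,85],[-0.03,-1,0,0,0,0,85]]' >/dev/null
python3 -m pendant '[[-0.03,-1,0,0,0,0,85],[-0.03,-1,0,0,0,0,85],[-0.03,-1,0,0,0,0,85],[-0.03,-1,0,0,0,0,85],[-0.03,-1,0,0,0,0,85],[-0.03,-1,0,0,0,0,85],[-0.03,-1,0,0,0,0,85],[-0.03,-1,0,0,0,0,85],[-0.03,-0.7,0,0,0,0,85],[0,-0.3,0,0,0,0,85]]'
python3 -m pendant '[[0,0,0,0,0,0,85],[0,0,0,0,0,0,85]]' >/dev/null
cat > ap.py <<'E'
from h import *
W=Cam("wrist");T=Cam("top");S=Cam("scene");st=status.sense()
for n,C,a,r in(("w",W,W.px([.476,-.354,.035]),90),("t",T,(414,262),30),("s",S,(373,162),25)):
    try:
        p,s=blob(C.img,(25,80,20),(60,255,255),a,r);print(n,p.round(1),s,C.atz(p,.034).round(4))
    except Exception as e: print(n,e)
print(st["time"],np.round(st["ee_pos"],4))
E
python3 ap.py
```

```text
time: 17.6
ee_pos: [0.4695, -0.3194, 0.1598]
ee_rot: [[-1.0, 0.005, -0.002], [0.005, 1.0, -0.001], [0.002, -0.001, -1.0]]
contact_force: [-0.3, 1.0, -0.9]
gripper_width: 0.995
finger_force: 0.0
w [238.7 200.5] [206, 168, 66, 66, 3364] [ 0.4769 -0.357   0.034 ]
t [436.2 264.1] [429, 248, 15, 31, 174] [ 0.4687 -0.4102  0.034 ]
s [373.1 162.4] [364, 153, 19, 19, 280] [ 0.477  -0.3558  0.034 ]
17.95 [ 0.4716 -0.3148  0.1606]
```

```bash
python3 -m pendant '[[-0.09,-0.7,0.2,0,0,0,85],[-0.09,-0.7,0.5,0,0,0,85],[0,0,0.6,0,0,0,85],[0,0,0.5,0,0,0,85],[0,0,0.2,0,0,0,85],[0,0,0,0,0,0,85],[0,0,0,0,0,0,85]]'
python3 ap.py
```

```text
time: 18.65
ee_pos: [0.4771, -0.3584, 0.1011]
ee_rot: [[-1.0, 0.001, 0.001], [0.001, 1.0, -0.0], [-0.001, -0.0, -1.0]]
contact_force: [-0.2, 0.4, 1.0]
gripper_width: 0.998
finger_force: 0.0
w [281.2 212.9] [241, 173, 81, 81, 5141] [ 0.477  -0.3568  0.034 ]
t [412.9 262.9] [402, 249, 24, 26, 237] [ 0.472  -0.3489  0.034 ]
s [373.1 162.4] [364, 153, 19, 19, 280] [ 0.477  -0.3558  0.034 ]
18.8 [ 0.4772 -0.3585  0.1015]
```

```bash
python3 -m pendant '[[0,0.05,0.3,0,0,0,85],[0,0,0.5,0,0,0,85],[0,0,0.6,0,0,0,85],[0,0,0.5,0,0,0,85],[0,0,0.5,0,0,0,85],[0,0,0.4,0,0,0,85],[0,0,0.4,0,0,0,85],[0,0,0.3,0,0,0,85],[0,0,0.15,0,0,0,85],[0,0,0,0,0,0,85]]'
python3 ap.py
```

```text
time: 19.8
ee_pos: [0.4765, -0.3565, -0.0095]
ee_rot: [[-1.0, 0.001, -0.001], [0.001, 1.0, 0.0], [0.001, 0.0, -1.0]]
contact_force: [0.5, -0.9, 0.5]
gripper_width: 0.995
finger_force: 0.0
w [279.  288.1] [207, 217, 145, 139, 16167] [ 0.4766 -0.3567  0.034 ]
t [434.3 268.4] [425, 257, 20, 22, 141] [ 0.4573 -0.4047  0.034 ]
s [376.9 162.6] [372, 154, 11, 18, 154] [ 0.4659 -0.3619  0.034 ]
19.95 [ 0.4771 -0.357  -0.0084]
```

Centred. Close with a light grip.

```bash
python3 -m pendant '[[0,0,0,0,0,0,75],[0,0,0,0,0,0,65],[0,0,0,0,0,0,55],[0,0,0,0,0,0,50],[0,0,0,0,0,0,50],[0,0,0,0,0,0,50]]' 25
python3 -m pendant '[[0,0,-0.1,0,0,0,50],[0,0,-0.4,0,0,0,50],[0,0,-0.7,0,0,0,50],[0,0,-0.8,0,0,0,50],[0,0,-0.8,0,0,0,50],[0,0,-0.7,0,0,0,50],[0,0,-0.4,0,0,0,50],[0,0,-0.1,0,0,0,50],[0,0,0,0,0,0,50],[0,0,0,0,0,0,50]]'
python3 - <<'E'
from h import *
S=Cam("scene");T=Cam("top")
for C,n,z in((S,"scene",.081),(T,"top",.081)):
    cv2.imwrite(f"pics/{n}8.png",C.img[...,::-1])
    print(n,C.px([.488,-.079,.081]))
print(blob(Cam("wrist").img,(25,80,20),(60,255,255),(279,288),120))
E
```

```text
time: 20.55
ee_pos: [0.4772, -0.3568, -0.0079]
ee_rot: [[-1.0, 0.001, 0.001], [0.001, 1.0, -0.001], [-0.001, -0.001, -1.0]]
contact_force: [-0.5, 1.1, 6.3]
gripper_width: 0.764
finger_force: 26.3
time: 21.55
ee_pos: [0.4762, -0.3563, 0.1101]
ee_rot: [[-1.0, 0.001, -0.001], [0.001, 1.0, 0.001], [0.001, 0.001, -1.0]]
contact_force: [0.4, 0.1, -1.7]
gripper_width: 0.763
finger_force: 28.3
scene [331.83975   204.3216973]
top [311.52402262 256.92004974]
(array([279.4476845 , 286.45325656]), [207, 215, 145, 141, 16152])
```

```bash
python3 -m pendant '[[0,0.3,0,0,0,0,50],[-0.04,0.7,0,0,0,0,50],[-0.04,0.9,0,0,0,0,50],[-0.04,1,0,0,0,0,50],[-0.04,1,0,0,0,0,50],[-0.04,1,0,0,0,0,50],[-0.04,1,0,0,0,0,50],[-0.04,1,0,0,0,0,50],[-0.04,0.9,0,0,0,0,50],[0,0.7,0,0,0,0,50]]' >/dev/null
python3 -m pendant '[[0,0.5,0,0,0,0,50],[0,0.2,0,0,0,0,50],[0,0,0,0,0,0,50],[0,0,0,0,0,0,50]]'
python3 - <<'E'
from h import *
S=Cam("scene");W=Cam("wrist")
cv2.imwrite("pics/m.png",np.hstack([cv2.resize(W.img,(440,330)),cv2.resize(S.img[140:260,270:390],(330,330))])[...,::-1]);print(status.sense()["ee_pos"])
E
```

```text
time: 23.1
ee_pos: [0.4865, -0.0815, 0.1111]
ee_rot: [[-1.0, 0.001, 0.0], [0.001, 1.0, -0.001], [-0.0, -0.001, -1.0]]
contact_force: [-0.2, -0.9, -2.0]
gripper_width: 0.758
finger_force: 28.3
[ 0.48647707 -0.08182488  0.11103741]
```

View pics/m.png

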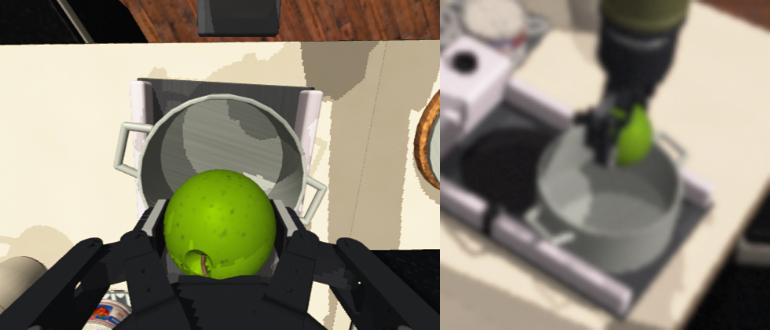

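Wrist view: the pot mouth spans columns 137–308 and its near rim is at row 95 (of 440x330), with the apple at (220,220) over it. I compute the pot centre.

Run:
```python
from h import *
W=Cam("wrist");k=560/440
a=W.atz((222*k,95*k),.081);print("near rim",a,"->cx",a[0]+.078)
for u in((137,180),(308,178)):print(W.atz((u[0]*k,u[1]*k),.081))
```

```text
near rim [ 0.41214633 -0.07970597  0.081     ] ->cx 0.49014633321797685
[ 0.48594026 -0.15665623  0.081     ]
[ 0.48414105 -0.00178771  0.081     ]
```

```bash
python3 -m pendant '[[-0.1,0.07,0.3,0,0,0,50],[0,0,0.5,0,0,0,50],[0,0,0.6,0,0,0,50],[0,0,0.5,0,0,0,50],[0,0,0.5,0,0,0,50],[0,0,0.4,0,0,0,50],[0,0,0.3,0,0,0,50],[0,0,0.2,0,0,0,50],[0,0,0.1,0,0,0,50],[0,0,0,0,0,0,50]]'
python3 -m pendant '[[0,0,0.06,0,0,0,50],[0,0,0.04,0,0,0,50],[0,0,0,0,0,0,50]]'
```

```text
time: 24.25
ee_pos: [0.4895, -0.0787, 0.0088]
ee_rot: [[-1.0, 0.001, -0.0], [0.001, 1.0, 0.0], [0.0, 0.0, -1.0]]
contact_force: [1.2, 0.7, -2.2]
gripper_width: 0.759
finger_force: 28.3
time: 24.55
ee_pos: [0.4897, -0.0787, 0.0062]
ee_rot: [[-1.0, 0.001, 0.0], [0.001, 1.0, -0.0], [-0.0, -0.0, -1.0]]
contact_force: [0.4, 0.0, -1.7]
gripper_width: 0.764
finger_force: 28.3
```

```bash
python3 -m pendant '[[0,0,0.04,0,0,0,50],[0,0,0,0,0,0,50]]'
python3 -m pendant '[[0,0,0.04,0,0,0,50],[0,0,0,0,0,0,50]]'
python3 -m pendant '[[0,0,0.03,0,0,0,50],[0,0,0,0,0,0,50]]'
```

```text
time: 24.75
ee_pos: [0.4896, -0.0786, 0.0049]
ee_rot: [[-1.0, 0.001, 0.0], [0.001, 1.0, -0.0], [-0.0, -0.0, -1.0]]
contact_force: [0.5, 0.5, -1.2]
gripper_width: 0.767
finger_force: 28.3
time: 24.95
ee_pos: [0.4895, -0.0786, 0.0036]
ee_rot: [[-1.0, 0.001, -0.0], [0.001, 1.0, -0.0], [0.0, -0.0, -1.0]]
contact_force: [-0.6, -0.2, -1.9]
gripper_width: 0.763
finger_force: 28.3
time: 25.15
ee_pos: [0.4897, -0.0787, 0.0031]
ee_rot: [[-1.0, 0.001, 0.0], [0.001, 1.0, -0.0], [-0.0, -0.0, -1.0]]
contact_force: [-1.3, 0.3, 2.7]
gripper_width: 0.758
finger_force: 28.7
```

Touched down. Release and rise.

```bash
python3 -m pendant '[[0,0,0,0,0,0,66],[0,0,0,0,0,0,68],[0,0,0,0,0,0,71],[0,0,0,0,0,0,75],[0,0,0,0,0,0,79],[0,0,0,0,0,0,79]]'
python3 -m pendant '[[0,0,-0.2,0,0,0,79],[0,0,-0.5,0,0,0,79],[0,0,-0.7,0,0,0,79],[0,0,-0.8,0,0,0,79],[0,0,-0.8,0,0,0,79],[0,0,-0.7,0,0,0,40],[0,0,-0.4,0,0,0,0],[0,0,0,0,0,0,0],[0,0,0,0,0,0,0]]'
python3 - <<'E'
from h import *
W=Cam("wrist");print(blob(W.img,(25,80,20),(60,255,255),W.px([.4895,-.0787,.045]),120),)
p,_=blob(W.img,(25,80,20),(60,255,255),W.px([.4895,-.0787,.045]),120);print(W.atz(p,.045))
cv2.imwrite("pics/w9.png",W.img[...,::-1])
E
```

```text
time: 25.75
ee_pos: [0.4896, -0.0786, 0.0028]
ee_rot: [[-1.0, 0.001, 0.0], [0.001, 1.0, -0.0], [-0.0, -0.0, -1.0]]
contact_force: [-0.4, -0.2, 0.9]
gripper_width: 0.926
finger_force: 0.0
time: 26.65
ee_pos: [0.4895, -0.0786, 0.1258]
ee_rot: [[-1.0, 0.001, 0.0], [0.001, 1.0, -0.0], [-0.0, -0.0, -1.0]]
contact_force: [0.2, 1.2, -0.2]
gripper_width: 0.236
finger_force: 0.0
(array([279.1785174, 208.2098552]), [241, 170, 77, 77, 4627])
[ 0.48949633 -0.07874405  0.045     ]
```

The apple sits centred and still. I go behind the pot with shut fingers.

```bash
python3 -m pendant '[[0.3,0.09,0,0,0,0,0],[0.6,0,0,0,0,0,0],[0.7,0,0,0,0,0,0],[0.7,0,0,0,0,0,0],[0.6,0,0,0,0,0,0],[0.4,0,0,0,0,0,0],[0.2,0,0,0,0,0,0],[0,0,0,0,0,0,0],[0,0,0,0,0,0,0]]'
python3 - <<'E'
from h import *
print(np.round(status.sense()["joint_pos"],2))
E
```

```text
time: 27.6
ee_pos: [0.3854, -0.0758, 0.1258]
ee_rot: [[-1.0, 0.001, 0.001], [0.001, 1.0, -0.0], [-0.001, -0.0, -1.0]]
contact_force: [0.4, -0.3, -0.3]
gripper_width: 0.002
finger_force: 0.0
[ 0.11  0.26  0.03  2.2  -0.01  0.68  1.71]
```

```bash
python3 -m pendant '[[0,0,0.3,0,0,0.029,0],[0,0,0.5,0,0,0,0],[0,0,0.6,0,0,0,0],[0,0,0.6,0,0,0,0],[0,0,0.6,0,0,0,0],[0,0,0.5,0,0,0,0],[0,0,0.4,0,0,0,0],[0,0,0.3,0,0,0,0],[0,0,0.15,0,0,0,0],[0,0,0,0,0,0,0]]'
```

```text
time: 28.6
ee_pos: [0.3847, -0.0758, 0.0069]
ee_rot: [[-0.999, 0.046, -0.001], [0.046, 0.999, 0.0], [0.001, 0.0, -1.0]]
contact_force: [-0.1, 0.3, 0.0]
gripper_width: -0.001
finger_force: 0.0
```

```bash
python3 -m pendant '[[-0.2,0,0,0,0,0,0],[-0.2,0,0,0,0,0,0],[-0.1,0,0,0,0,0,0],[-0.1,0,0,0,0,0,0],[-0.1,0,0,0,0,0,0],[-0.1,0,0,0,0,0,0],[0,0,0,0,0,0,0]]'
python3 -m pendant '[[-0.15,0,0,0,0,0,0],[-0.15,0,0,0,0,0,0],[-0.15,0,0,0,0,0,0],[-0.15,0,0,0,0,0,0],[-0.15,0,0,0,0,0,0]]'
python3 ap.py | sed -n 1p
```

```text
time: 29.3
ee_pos: [0.4081, -0.0769, 0.0073]
ee_rot: [[-0.999, 0.046, -0.001], [0.046, 0.999, 0.0], [0.001, 0.0, -1.0]]
contact_force: [-3.3, -0.1, 0.4]
gripper_width: 0.005
finger_force: 0.0
time: 29.8
ee_pos: [0.4314, -0.078, 0.0072]
ee_rot: [[-0.999, 0.046, -0.0], [0.046, 0.999, 0.0], [0.0, -0.0, -1.0]]
contact_force: [-3.7, 0.4, -1.4]
gripper_width: -0.003
finger_force: 0.0
w attempt to get argmax of an empty sequence
```

```bash
python3 -m pendant '[[-0.15,0,0,0,0,0,0],[-0.15,0,0,0,0,0,0],[-0.15,0,0,0,0,0,0],[-0.15,0,0,0,0,0,0],[-0.15,0,0,0,0,0,0],[-0.15,0,0,0,0,0,0]]'
python3 -m pendant '[[-0.15,0,0,0,0,0,0],[-0.15,0,0,0,0,0,0],[-0.15,0,0,0,0,0,0],[-0.15,0,0,0,0,0,0],[-0.15,0,0,0,0,0,0]]'
python3 -c "
from h import *
W=Cam('wrist');print(blob(W.img,(25,80,20),(60,255,255),(280,300),300))"
```

```text
time: 30.55
ee_pos: [0.4565, -0.079, 0.0072]
ee_rot: [[-0.999, 0.046, -0.003], [0.046, 0.999, 0.0], [0.003, 0.0, -1.0]]
contact_force: [-7.4, 1.4, 0.3]
gripper_width: 0.002
finger_force: 0.0
time: 31.05
ee_pos: [0.4772, -0.0799, 0.0068]
ee_rot: [[-0.999, 0.046, -0.006], [0.046, 0.999, 0.001], [0.006, 0.0, -1.0]]
contact_force: [-10.5, 0.6, 3.0]
gripper_width: 0.004
finger_force: 0.0Traceback (most recent call last):
  File "<string>", line 3, in <module>
    W=Cam('wrist');print(blob(W.img,(25,80,20),(60,255,255),(280,300),300))
                         ~~~~^^^^^^^^^^^^^^^^^^^^^^^^^^^^^^^^^^^^^^^^^^^^^
  File "h.py", line 24, in blob
    n,_,st,ce=cv2.connectedComponentsWithStats(m);i=1+np.argmax(st[1:,4]);return ce[i],st[i].tolist()
                                                      ~~~~~~~~~^^^^^^^^^^
    return _wrapfunc(a, 'argmax', axis=axis, out=out, **kwds)
    return bound(*args, **kwds)
ValueError: attempt to get argmax of an empty sequence
```

```bash
python3 -m pendant '[[-0.1,0,0,0,0,0,0],[-0.1,0,0,0,0,0,0],[-0.1,0,0,0,0,0,0],[-0.1,0,0,0,0,0,0],[-0.1,0,0,0,0,0,0],[0,0,0,0,0,0,0]]'
python3 -m pendant '[[-0.1,0,0,0,0,0,0],[-0.1,0,0,0,0,0,0],[-0.1,0,0,0,0,0,0],[-0.1,0,0,0,0,0,0],[0,0,0,0,0,0,0]]'
python3 -c "
from h import *
S=Cam('scene');p,s=blob(S.img,(25,80,20),(60,255,255),(315,190),50);print(p,s,S.atz(p,.045))"
```

```text
time: 31.7
ee_pos: [0.4961, -0.0812, 0.0073]
ee_rot: [[-0.999, 0.047, 0.001], [0.047, 0.999, -0.0], [-0.001, -0.0, -1.0]]
contact_force: [-0.8, -0.4, 0.0]
gripper_width: -0.002
finger_force: 0.0
time: 32.2
ee_pos: [0.5081, -0.0816, 0.0073]
ee_rot: [[-0.999, 0.046, 0.001], [0.046, 0.999, -0.0], [-0.001, -0.0, -1.0]]
contact_force: [-1.2, -0.5, 0.4]
gripper_width: -0.004
finger_force: 0.0
[333.02442334 159.81682497] [319, 141, 29, 36, 737] [ 0.59148115 -0.27897826  0.045     ]
```

The pot snapped past the rollers. I press lightly until it is home.

```bash
python3 -m pendant '[[-0.08,0,0,0,0,0,0],[-0.08,0,0,0,0,0,0],[-0.08,0,0,0,0,0,0],[0,0,0,0,0,0,0]]'
python3 -m pendant '[[-0.05,0,0,0,0,0,0],[-0.05,0,0,0,0,0,0],[0,0,0,0,0,0,0]]'
```

```text
time: 32.65
ee_pos: [0.5149, -0.0819, 0.0072]
ee_rot: [[-0.999, 0.046, 0.0], [0.046, 0.999, -0.0], [-0.0, -0.0, -1.0]]
contact_force: [-3.4, 0.8, 0.1]
gripper_width: 0.001
finger_force: 0.0
time: 32.95
ee_pos: [0.5176, -0.082, 0.0072]
ee_rot: [[-0.999, 0.046, -0.0], [0.046, 0.999, 0.0], [0.0, -0.0, -1.0]]
contact_force: [-4.2, 0.0, 1.0]
gripper_width: -0.0
finger_force: 0.0
```

```bash
python3 -m pendant '[[-0.05,0,0,0,0,0,0],[-0.05,0,0,0,0,0,0],[0,0,0,0,0,0,0]]'
python3 -m pendant '[[-0.05,0,0,0,0,0,0],[-0.05,0,0,0,0,0,0],[0,0,0,0,0,0,0]]'
```

```text
time: 33.25
ee_pos: [0.5176, -0.0821, 0.0067]
ee_rot: [[-0.999, 0.047, -0.005], [0.047, 0.999, 0.0], [0.006, 0.0, -1.0]]
contact_force: [-9.6, 0.5, 1.9]
gripper_width: 0.001
finger_force: 0.0
time: 33.55
ee_pos: [0.5174, -0.0821, 0.006]
ee_rot: [[-0.999, 0.047, -0.011], [0.047, 0.999, 0.001], [0.011, 0.0, -1.0]]
contact_force: [-16.2, 0.4, 2.6]
gripper_width: 0.001
finger_force: 0.0
```

Solid stop at the expected place. I back off, rise and check.

```bash
python3 -m pendant '[[0.2,0,0,0,0,0,0],[0.3,0,0,0,0,0,0],[0.5,0,0,0,0,0,0],[0.5,0,-0.3,0,0,0,0],[0.3,0,-0.7,0,0,0,0],[0,0,-1,0,0,0,0],[0,0,-1,0,0,0,0],[0,0.4,-1,0,0,0,0],[0,0.8,-0.6,0,0,0,0],[0,1,0,0,0,0,0]]'
python3 -m pendant '[[0.3,1,0,0,0,0,0],[0.5,1,0,0,0,0,0],[0.5,1,0,0,0,0,0],[0.5,1,0,0,0,0,0],[0.3,1,0,0,0,0,0],[0,1,0,0,0,0,0],[0,0.6,0,0,0,0,0],[0,0.2,0,0,0,0,0],[0,0,0,0,0,0,0],[0,0,0,0,0,0,0]]'
python3 - <<'E'
from h import *
T=Cam("top");S=Cam("scene");cv2.imwrite("pics/tf.png",T.img[...,::-1]);cv2.imwrite("pics/sf.png",S.img[...,::-1])
p,s=blob(T.img,(30,110,20),(60,255,255),T.px([.604,-.082,.045]),45);q,r=blob(S.img,(30,110,20),(60,255,255),S.px([.604,-.082,.045]),35);print(p,s,q,r,*tri((T,p),(S,q)))
for n,C,pts in(("top",T,dict(mug=(422,189),can=(375,158),timer=(124,219))),("scene",S,dict(mug=(329,135),can=(289,148),timer=(198,326)))):
    A=cv2.imread(f"pics/{n}0.png");B=C.img[...,::-1].copy()
    for k,(u,v) in pts.items():
        t=A[v-14:v+14,u-14:u+14];m=cv2.matchTemplate(B[v-26:v+26,u-26:u+26],t,cv2.TM_CCOEFF_NORMED);_,b,_,l=cv2.minMaxLoc(m);print(n,k,l[0]-12,l[1]-12,round(b,2))
    # rim circle check: grey-level samples
g=T.img
print("lid knob:",blob(g,(0,0,0),(180,255,60),T.px([.455,.241,.044]),14), T.px([.455,.241,.044]))
h=cv2.HoughCircles(cv2.cvtColor(g[130:310,240:380],cv2.COLOR_RGB2GRAY),cv2.HOUGH_GRADIENT,1,10,param1=100,param2=18,minRadius=27,maxRadius=34);print("circles",[(x+240,y+130,r,T.atz((x+240,y+130),.081).round(4)) for x,y,r in h[0][:4]])
print("expected home",T.px([.604,-.084,.081]),T.px([.604-.078,-.0805,.081]),T.px([.682,-.0875,.064]))
E
```

```text
time: 34.55
ee_pos: [0.4756, -0.0142, 0.1486]
ee_rot: [[-0.999, 0.049, 0.009], [0.049, 0.999, -0.0], [-0.009, 0.0, -1.0]]
contact_force: [0.1, 1.1, -0.6]
gripper_width: -0.001
finger_force: 0.0
time: 35.55
ee_pos: [0.4195, 0.1917, 0.1453]
ee_rot: [[-0.999, 0.048, 0.0], [0.048, 0.999, -0.0], [-0.001, -0.0, -1.0]]
contact_force: [-0.6, -0.6, 0.5]
gripper_width: 0.003
finger_force: 0.0
[310.8275154  211.97535934] [299, 200, 25, 25, 487] [291.08695652 193.79710145] [288, 187, 7, 15, 69] [ 0.61755276 -0.07756773  0.04226945] [np.float64(4.0), np.float64(3.4)]
top mug 0 0 1.0
top can 0 0 1.0
top timer 0 0 1.0
scene mug 0 6 0.4
scene can -1 0 0.53
scene timer 0 0 1.0
lid knob: (array([184.60755814, 274.19186047]), [173, 262, 26, 23, 344]) [187.58696091 270.96294299]
circles [(np.float32(312.5), np.float32(211.5), np.float32(30.1), array([ 0.6039, -0.0834,  0.081 ]))]
expected home [312.7436386  211.45596351] [311.87280589 241.89503245] [313.08582129 182.84313379]
```

```bash
python3 -c "
from workcell import workorder;print(workorder.job_done())"
```

```text
the job is handed in; nothing more can be done
None
```

The lid is knob-up in the middle of the trivet, the apple is in the pot, and the pot is home against the housing; the mug, can and timer did not move, and I handed the job in at about 36 s. The apple shifted about 12 mm on the worktop before I reached it; I don't know why.

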